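# Make up two microscope accessory kits

## Robot

A 6-joint arm with a two-finger parallel gripper is mounted at the origin on the work surface. World frame = base frame: x ahead of the robot, y to its left, z up, the work surface at z = 0. Lengths are in m, angles in rad, forces in N, time in s.
With the tool pointing down it reaches from about 0.3 to 0.775 m from the base axis. Payload 14.6 kg.
Tool frame: the origin (TCP) lies between the finger pads; the fingertips stand 22 mm ahead of it and the grasp point (between the pads) lies 3 mm ahead of it; z points along the fingers, y is the direction in which the jaws open and shut (so a half turn about z gives the same grasp; the last joint's range is limited). The gripper opens to 94 mm and grips with 3 to 60 N. Pads are 16 mm wide; open, the fingers measure 119 mm over their backs; the gripper's body (75 mm by 177 mm) begins 78 mm behind the grasp point.
Start: joints at [-1.179, 0.3, 1.521, -0, 1.321, -0.067], TCP at [0.244, -0.493, 0.191] pointing down, gripper open.
Joint ranges: [-3.03, 3.03], [-0.79, 2.21], [0.23, 2.52], [-1.04, 4.18], [0, 3.07], [-2.55, 2.55]. Speed limits (rad/s): [2.22, 2.22, 2.57, 3.14, 3.14, 3.14].

## Interface

Orientations are given as [roll, pitch, yaw] about the fixed x, y, z axes, in that order (R = Rz(yaw) Ry(pitch) Rx(roll)).
In Python, from plant import manip gives the robot as it stands.
- The arm moves only by the tool apply_moves, never from a script. Its arguments are lists of equal length, an entry for each row: "dp": the shift along the tool's x, y, z in mm, a list of three; "yaw": the turn about the tool's z in rad; "jaw": the opening, from -1 (shut) to 1 (fully open). A call has 1 to 20 rows; each row is the pose to reach, as a shift and turn from the pose measured when the call began, along the tool's axes at that moment; what a row does not reach only later rows make up. A row lasts 1/12 s, in which the tool goes at most 41.7 mm and 7.16 degrees, less where a joint would pass 70% of its speed; a pose out of reach is approached as far as the arm can. A call with a gripper value outside its range is refused whole. The fingers move at their own pace and stop on an object; "force" is the grip in N (left out, the last holds). Time passes only in rows, so rows that repeat a pose let the fingers close. It gives the time, the measured TCP pose, the force and the opening at its end, in the units of the state.
- manip.observe(): the state, without advancing time (a new reading comes with each control period).
- manip.get_image(name): name is "side" or "top"; returns the picture (420x560x3 uint8, red, green, blue); there is no depth.
- manip.camera_info(name): a dict with "camera_matrix" (3x3 intrinsics, pixels), "R" (3x3) and "t" (3): a world point X has camera coordinates R X + t. Camera axes: x right, y down, z forward; pixel columns grow to the right and rows downward; lengths in m; the calibration is good to about 2 mm. A picture is of the moment at which its call begins. camera_info takes no time and is no camera call.
- manip.finish_job(): hands the job in, once; it reports no verdict.
The state is a dict: "time": time; "joint_pos": joint angles; "qvel": joint speeds; "effort": joint torques, N m; "ee_pos": TCP position; "orientation": TCP orientation; "ft_force": force on the tool from outside, world axes, zero at the start; "torque": the same for the moment, N m; "gripper_width": finger opening in m.
Only numpy, scipy, OpenCV 4.12 (cv2) and the standard library are available. Lean on these libraries where they do the work, as an engineer would, in place of code of your own. Each camera call takes 0.05 s, during which the arm holds its last target. There are 200 camera calls.

## Task

Make up the two microscope kits from the loose parts on the bench, one part upright on the middle of each printed circle. In the three-place tray, counting from the end with the tab: the slim eyepiece, then the long pointed objective, then the square filter cube; in the two-place tray, from the tab end: the eyepiece with the flared eyecup, then the squat objective. Set the parts down without dropping them, let go of them all, and leave the oil bottle, the jar and the flat dish standing where they are.

Things in the scene. Friction and masses are not known exactly. Their poses are not given: they have to be found in the camera images.
- flared_mid (a point): Eyepiece with flared eyecup: black, 60 mm tall; 30 mm diameter foot with an aluminium band (bottom 12 mm), 36 mm diameter body from 14 to 44 mm height, widening to 46 mm at the top. About 0.10 kg. This point is on the part's axis, half-way up; z is up. Loose, upright on the bench.
- slim_mid (a point): Slim eyepiece: straight steel tube of 23 mm diameter with a black cap of 30 mm diameter on its top 10 mm; 64 mm tall. About 0.07 kg. This point is on the part's axis, half-way up; z is up. Loose, upright on the bench.
- longobj_mid (a point): Long pointed objective: steel cylinder of 26 mm diameter up to 36 mm height, then a cone narrowing to 10 mm at the top; 54 mm tall. About 0.11 kg. This point is on the part's axis, half-way up; z is up. Loose, upright on the bench.
- squat_mid (a point): Squat objective: aluminium cylinder of 40 mm diameter up to 30 mm height, then chamfered to 30 mm diameter at the top, with a black band near the foot; 36 mm tall. About 0.12 kg. This point is on the part's axis, half-way up; z is up. Loose, upright on the bench.
- fcube_mid (a point): Square filter cube: black block 36 x 36 mm and 40 mm tall, a round window in its top and in one side (its +x face); its x and y axes are normal to its four sides. About 0.09 kg. This point is on the part's axis, half-way up; z is up. Loose, upright on the bench.
- tray3: Three-place tray, 232 mm long: circle centres at x = +76 mm (tab end), 0 and -76 mm, y = 0. Fixed, white, flat, 80 mm wide, long sides open. Origin: centre of underside; x along it, +x to the end with a flat tab (22 mm, dark dot). Floor top at 4 mm; cross ribs (4 mm thick, 10 mm high) at the ends and between places, 72 mm apart; dark printed circle (54 mm diameter) mid-place.
- tray2: Two-place tray, 156 mm long: circle centres at x = +38 mm (tab end) and -38 mm, y = 0. Fixed, white, flat, 80 mm wide, long sides open. Origin: centre of underside; x along it, +x to the end with a flat tab (22 mm, dark dot). Floor top at 4 mm; cross ribs (4 mm thick, 10 mm high) at the ends and between places, 72 mm apart; dark printed circle (54 mm diameter) mid-place.
- oil: Bystander, to be left alone: small amber glass oil bottle with a black cap, 30 mm diameter, 66 mm tall, loose. Origin at the centre of its underside.
- jar: Bystander, to be left alone: small clear jar with a white lid, 42 mm diameter, 46 mm tall, loose. Origin at the centre of its underside.
- dish: Bystander, to be left alone: flat closed round dish, 60 mm diameter, 15 mm tall, loose. Origin at the centre of its underside.
Mind the look-alikes: they are no part of the job. Leave any blue or purple look-alike of the part that bears slim_mid alone.

How it is judged:
At the end, for the whole second after the job is handed in: Slim eyepiece, long objective, filter cube (three-place tray) and flared eyepiece, squat objective (two-place tray), each in this order from the tab end: upright within 0.1 rad, on the floor within 4 mm, within 14 mm of its circle's centre along and across, released and at rest (x of slim_mid in the frame of tray3 between 0.062 and 0.09 m and y of slim_mid in the frame of tray3 between -0.014 and 0.014 m and z of slim_mid in the frame of tray3 between 0.032 and 0.04 m and angle between each of slim_mid, longobj_mid, fcube_mid, flared_mid, squat_mid's own z axis and vertical below 0.1 rad and linear speed of each of slim, longobj, fcube, flared, squat below 0.02 m/s and x of longobj_mid in the frame of tray3 between -0.014 and 0.014 m and y of longobj_mid in the frame of tray3 between -0.014 and 0.014 m and z of longobj_mid in the frame of tray3 between 0.027 and 0.035 m and x of fcube_mid in the frame of tray3 between -0.09 and -0.062 m and y of fcube_mid in the frame of tray3 between -0.014 and 0.014 m and z of fcube_mid in the frame of tray3 between 0.02 and 0.028 m and x of flared_mid in the frame of tray2 between 0.024 and 0.052 m and y of flared_mid in the frame of tray2 between -0.014 and 0.014 m and z of flared_mid in the frame of tray2 between 0.03 and 0.038 m and x of squat_mid in the frame of tray2 between -0.052 and -0.024 m and y of squat_mid in the frame of tray2 between -0.014 and 0.014 m and z of squat_mid in the frame of tray2 between 0.018 and 0.026 m); the robot touches nothing.
It fails at once if a microscope part is dropped (falls freely more than about 25 mm) or thrown ((linear speed of flared above 0.7 m/s and contact force between the fingers and flared below 0.1 N) or (linear speed of slim above 0.7 m/s and contact force between the fingers and slim below 0.1 N) or (linear speed of longobj above 0.7 m/s and contact force between the fingers and longobj below 0.1 N) or (linear speed of squat above 0.7 m/s and contact force between the fingers and squat below 0.1 N) or (linear speed of fcube above 0.7 m/s and contact force between the fingers and fcube below 0.1 N)).
It fails at once if the oil bottle, the jar or the dish is tipped over or shifted by more than 25 mm (distance of any of oil, jar, dish from where it was at the start of the episode above 0.025 m or angle between any of oil, jar, dish's own z axis and vertical above 0.35 rad).
It also fails if it takes over 118 s, if anything falls off the work surface, if the arm or the gripper's body presses on something with over 40 N, if the wrist force passes 120 N, or if a joint passes its speed limit or range.

## Working session

There is one attempt and no reset: what is moved stays moved. The work goes in short steps, Python scripts to look and compute and a tool call to move; the robot and the scene stay as the last step left them, time stands still between calls to the robot, and variables do not carry over. Pictures are saved under pics/ and viewed, about 12 in all and at most 16, crops included, and the job is handed in when it is done.

Besides the shell and the picture viewer there is one more tool, called after "Call:" in YAML: its name, and indented under it one key for each argument. apply_moves: Moves the arm, as the interface text tells. Its arguments: {"type":"object","properties":{"dp":{"type":"array","items":{"type":"array","items":{"type":"number"}}},"yaw":{"type":"array","items":{"type":"number"}},"jaw":{"type":"array","items":{"type":"number"}},"force":{"type":"number"}},"required":["dp","yaw","jaw"]}

```bash
mkdir -p pics; python3 - <<'E'
from plant import manip
import cv2
for n in ("top","side"):
    im=manip.get_image(n); cv2.imwrite(f"pics/{n}0.png",im[:,:,::-1])
    c=manip.camera_info(n); print(n,c["camera_matrix"],c["R"],c["t"])
print(manip.observe())
E
```

```text
top [[539.86478523   0.         276.1330118 ]
 [  0.         539.86478523 211.17049397]
 [  0.           0.           1.        ]] [[ 0.00621446 -0.99973116  0.02233818]
 [-0.99014469 -0.00927725 -0.13974053]
 [ 0.1399102  -0.02124962 -0.98993615]] [-0.01913029  0.56238596  1.11254964]
side [[490.10294463   0.         276.66670736]
 [  0.         490.10294463 210.97689099]
 [  0.           0.           1.        ]] [[ 9.83331008e-01 -1.81824138e-01  3.34218230e-04]
 [-1.34621696e-01 -7.29286521e-01 -6.70833935e-01]
 [ 1.22217543e-01  6.59606817e-01 -7.41607524e-01]] [-0.53225356  0.11349227  0.98195301]
{'time': 0.1, 'joint_pos': array([-1.17855587e+00,  3.00418957e-01,  1.52153367e+00,  7.36171204e-07,
        1.32067505e+00, -6.65867327e-02]), 'qvel': array([ 0.00105344, -0.0018288 , -0.00281174, -0.00086019, -0.00105325,
        0.00078764]), 'effort': array([ 1.07043561e-03, -5.32642722e+01, -3.53285050e+01,  7.09787384e-02,
        2.35055108e-02, -4.62749676e-05]), 'ee_pos': array([ 0.24350138, -0.49288079,  0.19043499]), 'orientation': array([-3.14055998e+00, -6.95788604e-05,  4.58826972e-01]), 'ft_force': array([ 0.05003686, -0.51385248,  0.08840689]), 'torque': array([-0.01461146, -0.04303775, -0.01283603]), 'gripper_width': 0.09383199479620137}
```

View pics/top0.png

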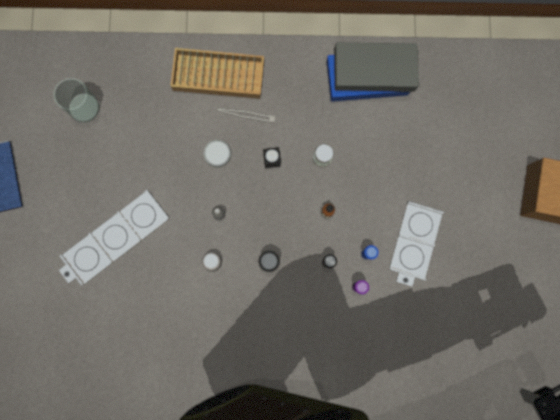

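View pics/side0.png

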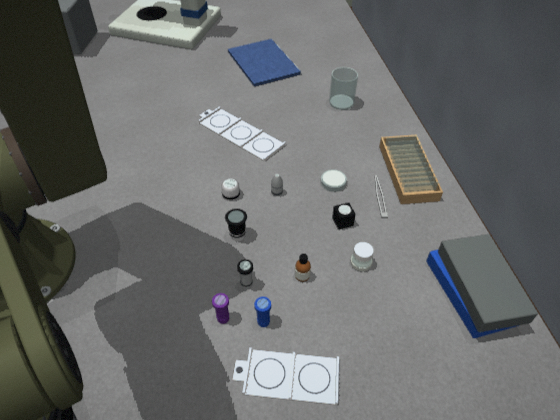

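Top view: dish (217,153), filter cube (272,157), jar (324,153), long objective (218,212), oil (328,210), squat (211,261), flared (269,260). The slim candidates are black-capped (330,261), blue (370,252) and purple (361,287). The black-capped steel one fits the description. Tray3 is at left with its tab at (68,272), and tray2 at right with its tab at (406,280). I'll enlarge to confirm.

```bash
cat > h.py <<'E'
import cv2, numpy as np
from plant import manip
C={n:manip.camera_info(n) for n in("top","side")}
def ray(n,p):
    c=C[n]; d=c["R"].T@np.linalg.inv(c["camera_matrix"])@[p[0],p[1],1]; return -c["R"].T@c["t"],d
def onz(n,p,z):
    o,d=ray(n,p); return o+d*(z-o[2])/d[2]
def proj(n,X):
    c=C[n]; q=c["camera_matrix"]@(c["R"]@X+c["t"]); return q[:2]/q[2]
E
python3 - <<'E'
from h import *
t=cv2.imread("pics/top0.png"); s=cv2.imread("pics/side0.png")
cv2.imwrite("pics/c1.png",cv2.resize(t[135:305,190:390],None,fx=3.5,fy=3.5,interpolation=cv2.INTER_CUBIC))
cv2.imwrite("pics/c2.png",cv2.resize(s[155:335,200:400],None,fx=3.3,fy=3.3,interpolation=cv2.INTER_CUBIC))
for n,im,rois in(("top",t,[(185,290,50,175),(195,295,385,450)]),("side",s,[(100,165,190,295),(340,410,225,350)])):
  g=cv2.cvtColor(im,cv2.COLOR_BGR2GRAY)
  for a,b,c,d in rois:
    _,m=cv2.threshold(g[a:b,c:d],0,255,cv2.THRESH_OTSU)
    big=cv2.resize(m,None,fx=1,fy=1)
    cs,h=cv2.findContours(big,cv2.RETR_CCOMP,cv2.CHAIN_APPROX_NONE)
    for k,q in enumerate(cs):
      A=cv2.contourArea(q)
      if A>200:
        if len(q)>=5:
          e=cv2.fitEllipse(q); p=np.array(e[0])+[c,a]; print(n,"parent",h[0][k][3],"A",A,p.round(1),np.round(e[1],1),onz(n,p,.004).round(4))
E
```

```text
top parent -1 A 3924.0 [114.1 237.1] [ 40.  135.4] [0.5074 0.336  0.004 ]
top parent -1 A 2650.5 [415.6 241.8] [40.2 90. ] [ 0.5025 -0.3223  0.004 ]
side parent -1 A 553.5 [263.  145.1] [22.4 35. ] [0.5574 0.2757 0.004 ]
side parent -1 A 506.5 [240.9 132.4] [20.9 34.4] [0.5095 0.3352 0.004 ]
side parent -1 A 461.0 [219.7 120.7] [19.5 34. ] [0.4611 0.3941 0.004 ]
side parent -1 A 4274.0 [290.9 375.6] [ 49.9 119.8] [ 0.506  -0.3228  0.004 ]
```

View pics/c1.png

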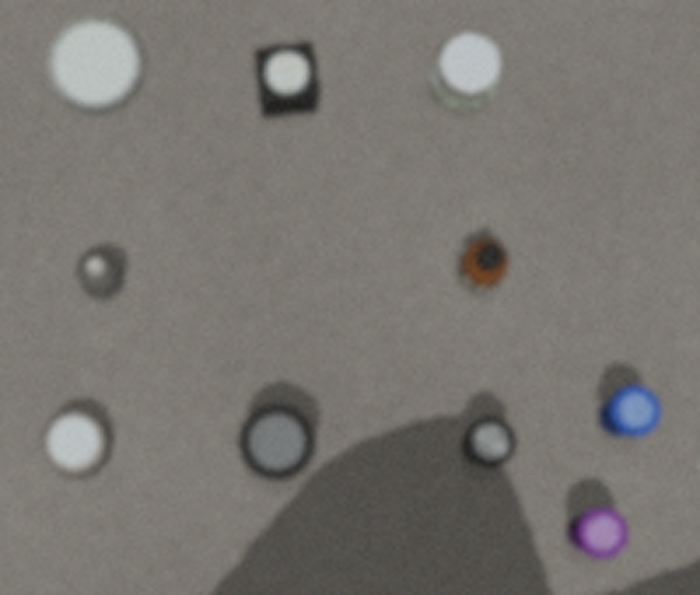

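View pics/c2.png

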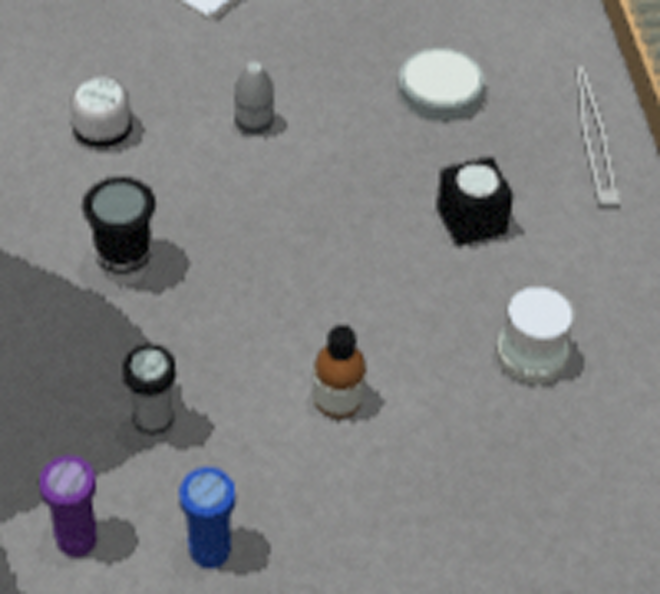

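```bash
python3 - <<'E'
from h import *
T={"flared":((277,441),.060,(120,205)),"slim":((490,441),.064,(150,368)),"squat":((75,441),.036,(101,93)),"long":((95,266),.054,(254,66)),
"cube":((287,73),.04,(477,180)),"oil":((489,257),.066,(342,337)),"jar":((470,63),.046,(540,314)),"dish":((95,64),.015,(441,76)),"blue":((633,410),.064,(209,490)),"purple":((601,533),.064,(69,480))}
f=lambda p,s,o:(np.array(p)+.5)/s-.5+o
for k,(a,z,b) in T.items():
    p=onz("top",f(a,3.5,(190,135)),z);q=onz("side",f(b,3.3,(200,155)),z)
    print(k,p.round(4),q.round(4),((p+q)/2)[:2].round(4))
for n in C: print(n,(-C[n]["R"].T@C[n]["t"]).round(3))
# cube top corners, sideview and topview, z=.04
for c in [(438,193),(459,160),(495,158),(512,204),(462,213)]: print("side",c,onz("side",f(c,3.3,(200,155)),.04).round(4))
for c in [(257,49),(312,43),(317,98),(262,104)]: print("top",c,onz("top",f(c,3.5,(190,135)),.04).round(4))
# circles
g={n:cv2.cvtColor(cv2.imread(f"pics/{n}0.png"),cv2.COLOR_BGR2GRAY) for n in C}
for n,im,seeds in(("top",g["top"],[(86,259),(115,237),(143,215),(421,224),(411,257)]),("side",g["side"],[(220,121),(241,132),(263,145),(269,374),(314,378)])):
  for x,y in seeds:
    # dark ring: angular radial minimum
    S=4; w=24
    cr=cv2.resize(im[y-w:y+w,x-w:x+w],None,fx=S,fy=S,interpolation=cv2.INTER_CUBIC); pts=[]
    for th in np.linspace(0,2*np.pi,72,endpoint=False):
      X=onz(n,(x,y),.004)
      rr=np.arange(.020,.033,.0005); v=[]
      for r in rr:
        u=proj(n,X+[r*np.cos(th),r*np.sin(th),0]); u2=(u-[x-w,y-w]+.5)*S-.5
        i=np.clip(u2.round().astype(int),0,2*w*S-1); v.append(cr[i[1],i[0]])
      r=rr[int(np.argmin(v))]
      if .0205<r<.0325: pts.append((X+[r*np.cos(th),r*np.sin(th),0])[:2])
    pts=np.array(pts,np.float32); 
    for _ in range(4):
      A=np.c_[2*pts,np.ones(len(pts))]; s=np.linalg.lstsq(A,(pts**2).sum(1),rcond=None)[0]
      R=np.sqrt(s[2]+s[:2]@s[:2]); e=abs(np.hypot(*(pts-s[:2]).T)-R); pts=pts[e<max(.0015,np.median(e)*2)]
    print(n,(x,y),s[:2].round(4),R.round(4),len(pts))
E
```

```text
flared [4.561e-01 2.000e-04 6.000e-02] [ 4.574e-01 -1.000e-04  6.000e-02] [4.568e-01 1.000e-04]
slim [ 0.4569 -0.1255  0.064 ] [ 0.4583 -0.1278  0.064 ] [ 0.4576 -0.1266]
squat [0.4564 0.1217 0.036 ] [0.4589 0.1239 0.036 ] [0.4577 0.1228]
long [0.5604 0.1104 0.054 ] [0.562  0.1125 0.054 ] [0.5612 0.1114]
cube [ 0.6841 -0.0043  0.04  ] [ 0.6857 -0.0026  0.04  ] [ 0.6849 -0.0034]
oil [ 0.5664 -0.1255  0.066 ] [ 0.5684 -0.1277  0.066 ] [ 0.5674 -0.1266]
jar [ 0.6903 -0.1171  0.046 ] [ 0.691  -0.1179  0.046 ] [ 0.6906 -0.1175]
dish [0.6947 0.1166 0.015 ] [0.6965 0.1189 0.015 ] [0.6956 0.1178]
blue [ 0.4758 -0.2106  0.064 ] [ 0.4779 -0.2115  0.064 ] [ 0.4769 -0.2111]
purple [ 0.4035 -0.1904  0.064 ] [ 0.4059 -0.192   0.064 ] [ 0.4047 -0.1912]
top [0.401 0.01  1.18 ]
side [ 0.419 -0.662  0.805]
side (438, 193) [ 0.6583 -0.0089  0.04  ]
side (459, 160) [0.679  0.0164 0.04  ]
side (495, 158) [0.7024 0.0139 0.04  ]
side (512, 204) [ 0.7019 -0.0264  0.04  ]
side (462, 213) [ 0.6688 -0.028   0.04  ]
top (257, 49) [0.6991 0.0144 0.04  ]
top (312, 43) [ 0.7033 -0.0196  0.04  ]
top (317, 98) [ 0.6685 -0.0229  0.04  ]
top (262, 104) [0.6643 0.011  0.04  ]
top (86, 259) [0.4607 0.3938] 0.0257 72
top (115, 237) [0.5086 0.3348] 0.0257 72
top (143, 215) [0.5563 0.2757] 0.0257 72
top (421, 224) [ 0.5422 -0.3341] 0.0257 72
top (411, 257) [ 0.4696 -0.3121] 0.0257 72
side (220, 121) [0.4611 0.3954] 0.0258 61
side (241, 132) [0.5092 0.3367] 0.0257 65
side (263, 145) [0.5571 0.2773] 0.0258 71
side (269, 374) [ 0.4707 -0.3111] 0.0259 72
side (314, 378) [ 0.5435 -0.333 ] 0.0259 72
```

```bash
cat >> h.py <<'E'
from scipy.spatial.transform import Rotation as Ro
P=dict(flared=(.4568,.0001),slim=(.4576,-.1266),squat=(.4577,.1228),long=(.5612,.1114),cube=(.6849,-.0034),
 t3a=(.4609,.3946),t3b=(.5089,.3358),t3c=(.5567,.2765),t2a=(.4701,-.3116),t2b=(.5428,-.3335))
def go(*W):
    s=manip.observe(); p=s["ee_pos"]; R=Ro.from_euler("xyz",s["orientation"]).as_matrix()
    print("t",round(s["time"],2),"p",p.round(4),"rpy",s["orientation"].round(3),"w",round(s["gripper_width"],4),"F",s["ft_force"].round(1),"q",s["joint_pos"].round(2))
    for n,z,yaw in W:
        xy=P[n] if isinstance(n,str) else n
        d=R.T@(np.array([*xy,z])-p)*1000
        w=-(yaw-s["orientation"][2]); w=(w+np.pi)%(2*np.pi)-np.pi
        print(n,z,"dp",d.round(1).tolist(),"yaw",round(w,3))
E
python3 -c "
from h import *
go(('flared',.15,-.294),('flared',.029,-.294))"
```

```text
t 0.1 p [ 0.2435 -0.4929  0.1904] rpy [-3.141 -0.     0.459] w 0.0938 F [ 0.1 -0.5  0.1] q [-1.18  0.3   1.52  0.    1.32 -0.07]
flared 0.15 dp [409.6, -347.5, 40.8] yaw 0.753
flared 0.029 dp [409.6, -347.4, 161.8] yaw 0.753
```

Call:
apply_moves:
  dp:
    - [410,-347,40]
    - [410,-347,40]
    - [410,-347,40]
    - [410,-347,40]
    - [410,-347,40]
    - [410,-347,40]
    - [410,-347,40]
    - [410,-347,40]
    - [410,-347,40]
    - [410,-347,40]
    - [410,-347,40]
    - [410,-347,40]
    - [410,-347,40]
    - [410,-347,40]
    - [410,-347,40]
    - [410,-347,40]
    - [410,-347,40]
    - [410,-347,40]
  yaw: [0.753,0.753,0.753,0.753,0.753,0.753,0.753,0.753,0.753,0.753,0.753,0.753,0.753,0.753,0.753,0.753,0.753,0.753]
  jaw: [0.5,0.5,0.5,0.5,0.5,0.5,0.5,0.5,0.5,0.5,0.5,0.5,0.5,0.5,0.5,0.5,0.5,0.5]
  force: 20

```text
time: 1.6
ee_pos: [0.4571, -0.0012, 0.1509]
orientation: [-3.141, 0.001, -0.296]
ft_force: [0.1, 0.6, -0.2]
gripper_width: 0.0708
```

```bash
python3 -c "
from h import *
go(('flared',.15,-.294),('flared',.029,-.294))"
```

```text
t 1.6 p [ 0.4571 -0.0012  0.1509] rpy [-3.141e+00  1.000e-03 -2.960e-01] w 0.0708 F [ 0.1  0.6 -0.2] q [-0.08  0.13  1.82  0.    1.19  1.78]
flared 0.15 dp [-0.7, -1.1, 0.9] yaw -0.002
flared 0.029 dp [-0.6, -1.0, 121.9] yaw -0.002
```

Call:
apply_moves:
  dp:
    - [-1,-1,30]
    - [-1,-1,60]
    - [-1,-1,90]
    - [-1,-1,110]
    - [-1,-1,122]
    - [-1,-1,122]
    - [-1,-1,122]
    - [-1,-1,122]
    - [-1,-1,122]
    - [-1,-1,122]
    - [-1,-1,122]
    - [-1,-1,122]
    - [-1,-1,122]
    - [-1,-1,122]
  yaw: [0,0,0,0,0,0,0,0,0,0,0,0,0,0]
  jaw: [0.5,0.5,0.5,0.5,0.5,0.5,-0.6,-0.6,-0.6,-0.6,-0.6,-0.6,-0.6,-0.6]
  force: 20

```text
time: 2.77
ee_pos: [0.457, 0.0002, 0.0296]
orientation: [-3.141, -0.001, -0.296]
ft_force: [-0.2, 0.3, 6.5]
gripper_width: 0.0433
```

```bash
python3 -c "
from h import *
go(('flared',.13,-.294),('t2a',.13,-.294),('t2a',.034,-.294))"
```

```text
t 2.77 p [4.57e-01 2.00e-04 2.96e-02] rpy [-3.141e+00 -1.000e-03 -2.960e-01] w 0.0433 F [-0.2  0.3  6.5] q [-0.08  0.31  1.93  0.    0.9   1.79]
flared 0.13 dp [-0.1, 0.0, -100.4] yaw -0.002
t2a 0.13 dp [103.4, 294.3, -100.6] yaw -0.002
t2a 0.034 dp [103.4, 294.4, -4.6] yaw -0.002
```

Call:
apply_moves:
  dp:
    - [0,0,0]
    - [0,0,0]
    - [0,0,0]
    - [0,0,0]
  yaw: [0,0,0,0]
  jaw: [-0.6,-0.6,-0.6,-0.6]

```text
time: 3.1
ee_pos: [0.4571, 0.0002, 0.0297]
orientation: [-3.141, -0.001, -0.295]
ft_force: [0.2, 0.8, 3.7]
gripper_width: 0.0434
```

```bash
python3 - <<'E'
from h import *
s=manip.get_image("side"); cv2.imwrite("pics/g1.png",cv2.resize(s[150:290,150:340],None,fx=4,fy=4,interpolation=cv2.INTER_CUBIC)[:,:,::-1])
E
```

```text
(no output)
```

View pics/g1.png

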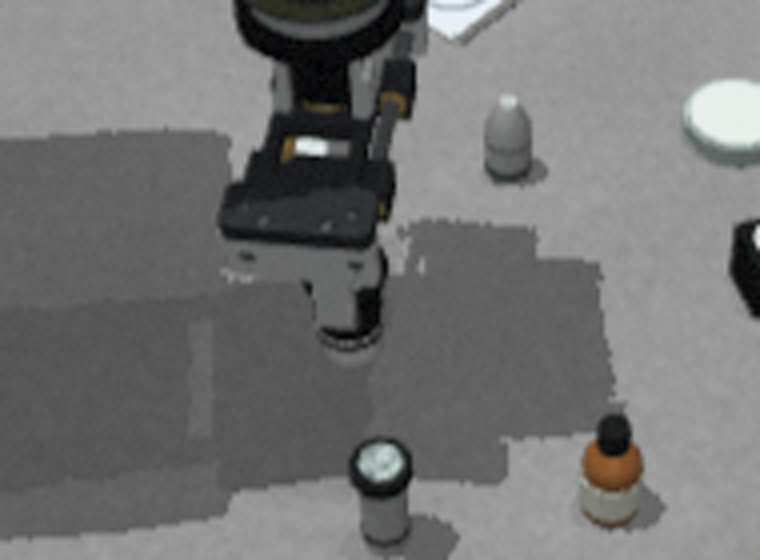

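The close-up shows the fingers around the body but stopped at 43.4 mm, so the upper pads are bearing on the flare instead of the 36 mm body. I'll open, rise and grip the 46 mm rim.

Call:
apply_moves:
  dp:
    - [0,0,0]
    - [0,0,0]
    - [0,0,0]
    - [0,0,0]
    - [0,0,-14]
    - [0,0,-27]
    - [0,0,-27]
    - [0,0,-27]
    - [0,0,-27]
    - [0,0,-27]
    - [0,0,-27]
    - [0,0,-27]
    - [0,0,-27]
    - [0,0,-27]
    - [0,0,-27]
  yaw: [0,0,0,0,0,0,0,0,0,0,0,0,0,0,0]
  jaw: [0.3,0.3,0.3,0.3,0.3,0.3,0.3,-0.3,-0.3,-0.3,-0.3,-0.3,-0.3,-0.3,-0.3]
  force: 20

```text
time: 4.4
ee_pos: [0.457, 0.0002, 0.0566]
orientation: [-3.141, -0.001, -0.295]
ft_force: [0.3, 0.1, 0.9]
gripper_width: 0.0329
```

Call:
apply_moves:
  dp:
    - [0,0,-3]
    - [0,0,-6]
    - [0,0,-10]
    - [0,0,-10]
  yaw: [0,0,0,0]
  jaw: [-0.3,-0.3,-0.3,-0.3]

```text
time: 4.73
ee_pos: [0.4575, 0.0002, 0.0675]
orientation: [-3.14, -0.002, -0.295]
ft_force: [0.2, -0.6, 0.6]
gripper_width: 0.0328
```

```bash
python3 - <<'E'
from h import *
s=manip.get_image("side"); cv2.imwrite("pics/g2.png",cv2.resize(s[150:290,150:340],None,fx=4,fy=4,interpolation=cv2.INTER_CUBIC)[:,:,::-1])
go(('flared',.16,-.294),('t2a',.16,-.294),('t2a',.062,-.294))
E
```

```text
t 4.78 p [4.573e-01 1.000e-04 6.720e-02] rpy [-3.14e+00 -2.00e-03 -2.95e-01] w 0.0329 F [ 0.3  1.  -0.1] q [-0.08  0.25  1.91  0.    0.99  1.79]
flared 0.16 dp [-0.3, 0.1, -92.8] yaw -0.001
t2a 0.16 dp [103.2, 294.4, -93.0] yaw -0.001
t2a 0.062 dp [103.0, 294.5, 5.0] yaw -0.001
```

View pics/g2.png

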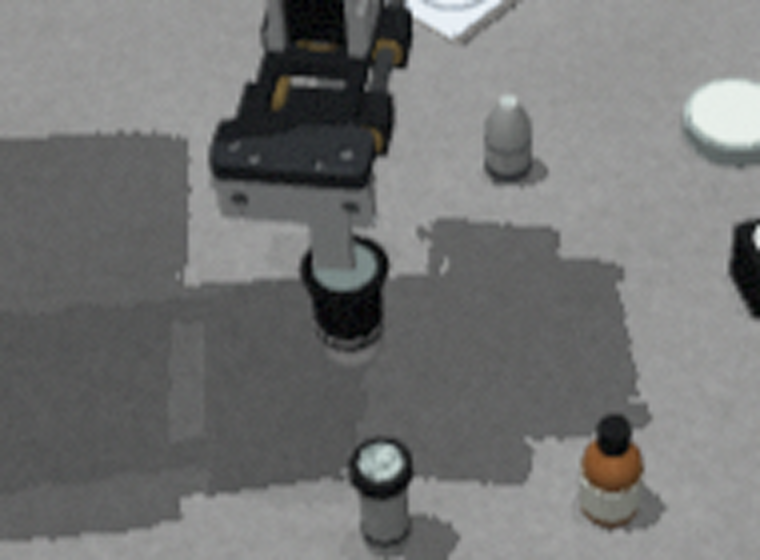

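```bash
python3 - <<'E'
from h import *
for px,y in(((335,268),-.0165),((335,330),-.0217)):
    o,d=ray("side",(px[0]/4+150,px[1]/4+150)); t=(y-o[1])/d[1]; print((o+d*t).round(4))
s=manip.get_image("side")
cv2.imwrite("pics/g3.png",cv2.resize(s[185:245,205:265],None,fx=10,fy=10,interpolation=cv2.INTER_CUBIC)[:,:,::-1])
E
```

```text
[ 0.452  -0.0165  0.0787]
[ 0.4487 -0.0217  0.0376]
```

View pics/g3.png

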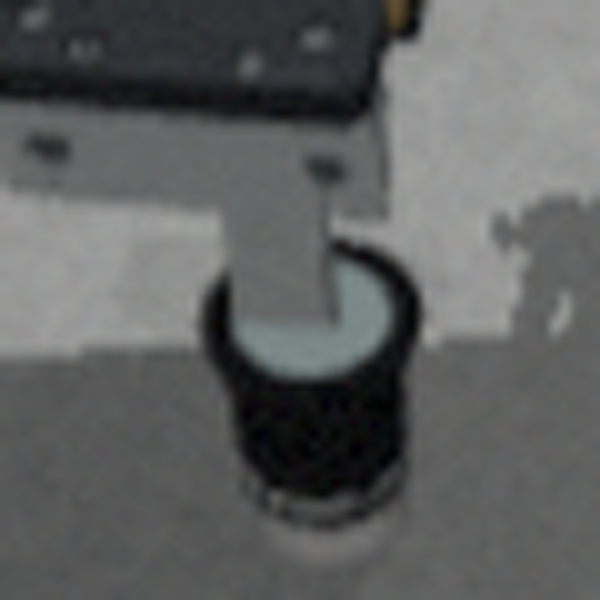

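The enlarged crop shows the part still upright in place, with the fingertip (282,320) over its glass at z ≈ 0.08–0.09. TCP reads 0.067, so the tips should be at 0.045. The tip height doesn't match the description, so I'll check it over empty bench.

```bash
python3 -c "
from h import *
go(((.36,.06),.067,-.294),((.36,.06),.030,-.294))"
```

```text
t 4.83 p [4.572e-01 2.000e-04 6.690e-02] rpy [-3.14e+00 -2.00e-03 -2.96e-01] w 0.0329 F [-0.2  0.1  0.2] q [-0.08  0.25  1.91  0.    0.99  1.79]
(0.36, 0.06) 0.067 dp [-110.4, -28.9, -0.3] yaw -0.002
(0.36, 0.06) 0.03 dp [-110.5, -28.9, 36.7] yaw -0.002
```

Call:
apply_moves:
  dp:
    - [0,0,-20]
    - [0,0,-40]
    - [0,0,-40]
    - [-40,-10,-40]
    - [-80,-20,-40]
    - [-110,-29,-40]
    - [-110,-29,-40]
    - [-110,-29,-20]
    - [-110,-29,0]
    - [-110,-29,20]
    - [-110,-29,36]
    - [-110,-29,36]
    - [-110,-29,36]
  yaw: [0,0,0,0,0,0,0,0,0,0,0,0,0]
  jaw: [-0.3,-0.3,-0.3,-0.3,-0.3,-0.3,-0.3,-0.3,-0.3,-0.3,-0.3,-0.3,-0.3]

```text
time: 5.92
ee_pos: [0.3603, 0.0598, 0.0305]
orientation: [-3.141, -0.0, -0.296]
ft_force: [-0.8, 0.5, -0.6]
gripper_width: 0.0332
```

```bash
python3 - <<'E'
from h import *
go()
s=manip.get_image("side")
cv2.imwrite("pics/g4.png",cv2.resize(s[170:270,120:270],None,fx=5,fy=5,interpolation=cv2.INTER_CUBIC)[:,:,::-1])
for z in(-.022,0,.022): print(z,(proj("side",np.array([.352,.032,.030+z]))-[120,170])*5)
E
```

```text
t 5.92 p [0.3603 0.0598 0.0305] rpy [-3.141 -0.    -0.296] w 0.0332 F [-0.8  0.5 -0.6] q [0.06 0.13 2.16 0.   0.85 1.93]
-0.022 [331.14428401 292.99994537]
0 [323.95598634 259.08043257]
0.022 [316.53487939 224.0623596 ]
```

View pics/g4.png

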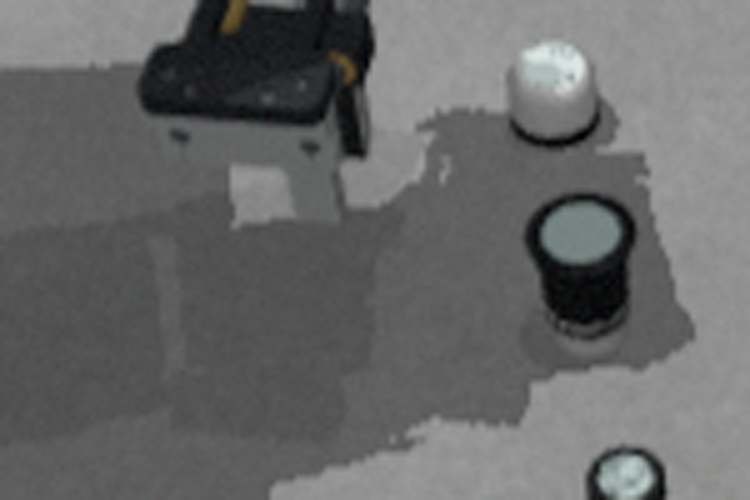

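The tip sits at (318,222), which projects to z ≈ 0.052 while ee_pos z is 0.030. So the real fingertips are about 22 mm above the reported TCP. I'll settle it with a gentle touch on empty bench.

Call:
apply_moves:
  dp:
    - [0,0,15]
    - [0,0,30]
    - [0,0,38]
    - [0,0,38]
    - [0,0,38]
  yaw: [0,0,0,0,0]
  jaw: [-0.3,-0.3,-0.3,-0.3,-0.3]

```text
time: 6.38
ee_pos: [0.3612, 0.0599, -0.0063]
orientation: [-3.14, -0.002, -0.296]
ft_force: [-0.2, 0.2, 0.6]
gripper_width: 0.033
```

Call:
apply_moves:
  dp:
    - [0,0,2]
    - [0,0,3]
    - [0,0,4]
    - [0,0,4]
  yaw: [0,0,0,0]
  jaw: [-0.3,-0.3,-0.3,-0.3]

```text
time: 6.72
ee_pos: [0.3613, 0.0599, -0.0101]
orientation: [-3.14, -0.002, -0.296]
ft_force: [-0.2, 0.2, 0.1]
gripper_width: 0.0326
```

Call:
apply_moves:
  dp:
    - [0,0,1]
    - [0,0,2]
    - [0,0,3]
    - [0,0,3]
  yaw: [0,0,0,0]
  jaw: [-0.3,-0.3,-0.3,-0.3]

```text
time: 7.05
ee_pos: [0.3612, 0.0599, -0.0133]
orientation: [-3.14, -0.002, -0.296]
ft_force: [0.2, 0.8, 0.6]
gripper_width: 0.0327
```

Call:
apply_moves:
  dp:
    - [0,0,1]
    - [0,0,2]
    - [0,0,3]
    - [0,0,3]
  yaw: [0,0,0,0]
  jaw: [-0.3,-0.3,-0.3,-0.3]

```text
time: 7.38
ee_pos: [0.3615, 0.0599, -0.0146]
orientation: [-3.14, -0.002, -0.295]
ft_force: [-16.9, -3.0, 52.8]
gripper_width: 0.0328
```

Contact came at ee_z ≈ -0.014, so true tip z ≈ ee_z + 0.014 and grasp point z ≈ ee_z + 0.033. I'll use that from here and retry the flared part on its 36 mm body.

Call:
apply_moves:
  dp:
    - [0,0,-30]
    - [0,0,-60]
    - [0,0,-90]
    - [0,0,-120]
    - [0,0,-120]
    - [0,0,-120]
  yaw: [0,0,0,0,0,0]
  jaw: [0.5,0.5,0.5,0.5,0.5,0.5]

```text
time: 7.88
ee_pos: [0.3619, 0.0599, 0.1062]
orientation: [-3.139, -0.005, -0.295]
ft_force: [0.4, 0.2, 0.1]
gripper_width: 0.0688
```

```bash
python3 -c "
from h import *
go(('flared',.09,-.294),('flared',-.007,-.294))"
```

```text
t 7.88 p [0.3619 0.0599 0.1062] rpy [-3.139 -0.005 -0.295] w 0.0688 F [0.4 0.2 0.1] q [ 0.06 -0.02  2.1   0.    1.06  1.93]
flared 0.09 dp [108.1, 29.6, 16.7] yaw -0.001
flared -0.007 dp [107.6, 29.9, 113.7] yaw -0.001
```

Call:
apply_moves:
  dp:
    - [40,10,0]
    - [80,20,0]
    - [108,30,10]
    - [108,30,10]
    - [108,30,10]
    - [108,30,40]
    - [108,30,70]
    - [108,30,95]
    - [108,30,105]
    - [108,30,112]
    - [108,30,112]
    - [108,30,112]
    - [108,30,112]
    - [108,30,112]
    - [108,30,112]
    - [108,30,112]
    - [108,30,112]
    - [108,30,112]
    - [108,30,112]
    - [108,30,112]
  yaw: [0,0,0,0,0,0,0,0,0,0,0,0,0,0,0,0,0,0,0,0]
  jaw: [0.5,0.5,0.5,0.5,0.5,0.5,0.5,0.5,0.5,0.5,0.5,0.5,-0.5,-0.5,-0.5,-0.5,-0.5,-0.5,-0.5,-0.5]
  force: 20

```text
time: 9.55
ee_pos: [0.4574, -0.0001, -0.005]
orientation: [-3.139, -0.005, -0.295]
ft_force: [1.1, 0.9, 5.0]
gripper_width: 0.0436
```

```bash
python3 -c "
from h import *
go(('flared',.09,-.294),('t2a',.09,-.294),('t2a',-.001,-.294))"
```

```text
t 9.55 p [ 4.574e-01 -1.000e-04 -5.000e-03] rpy [-3.139 -0.005 -0.295] w 0.0436 F [1.1 0.9 5. ] q [-0.08  0.38  1.95  0.    0.81  1.78]
flared 0.09 dp [-0.2, -0.3, -95.0] yaw -0.001
t2a 0.09 dp [103.3, 294.1, -95.2] yaw -0.001
t2a -0.001 dp [102.8, 294.3, -4.2] yaw -0.001
```

The jaws stop at 43.6 mm again, as they did at tip height 0.044, so the contact is the 46 mm rim. I'll hold it there with the rim level with the grasp point (ee_z ≈ 0.026).

Call:
apply_moves:
  dp:
    - [0,0,0]
    - [0,0,0]
    - [0,0,0]
    - [0,0,0]
    - [0,0,-16]
    - [0,0,-31]
    - [0,0,-31]
    - [0,0,-31]
    - [0,0,-31]
    - [0,0,-31]
    - [0,0,-31]
    - [0,0,-31]
    - [0,0,-31]
    - [0,0,-31]
    - [0,0,-31]
  yaw: [0,0,0,0,0,0,0,0,0,0,0,0,0,0,0]
  jaw: [0.3,0.3,0.3,0.3,0.3,0.3,0.3,0.3,-0.3,-0.3,-0.3,-0.3,-0.3,-0.3,-0.3]
  force: 25

```text
time: 10.8
ee_pos: [0.4572, -0.0002, 0.0259]
orientation: [-3.139, -0.005, -0.295]
ft_force: [-1.0, 0.2, -1.2]
gripper_width: 0.0437
```

Call:
apply_moves:
  dp:
    - [0,0,-3]
    - [0,0,-6]
    - [0,0,-10]
    - [0,0,-14]
    - [0,0,-14]
    - [0,0,-14]
  yaw: [0,0,0,0,0,0]
  jaw: [-0.3,-0.3,-0.3,-0.3,-0.3,-0.3]

```text
time: 11.3
ee_pos: [0.4573, -0.0002, 0.0402]
orientation: [-3.139, -0.006, -0.295]
ft_force: [0.3, 0.5, -1.5]
gripper_width: 0.0432
```

```bash
python3 - <<'E'
from h import *
s=manip.get_image("side"); cv2.imwrite("pics/g5.png",cv2.resize(s[170:260,190:290],None,fx=6,fy=6,interpolation=cv2.INTER_CUBIC)[:,:,::-1])
go(('t2a',.12,-.294),('t2a',.031,-.294))
E
```

```text
t 11.35 p [ 4.572e-01 -2.000e-04  4.000e-02] rpy [-3.139 -0.006 -0.295] w 0.0435 F [-0.3 -0.9 -0.7] q [-0.08  0.29  1.93  0.    0.92  1.78]
t2a 0.12 dp [103.5, 294.0, -80.2] yaw -0.001
t2a 0.031 dp [103.0, 294.2, 8.8] yaw -0.001
```

View pics/g5.png

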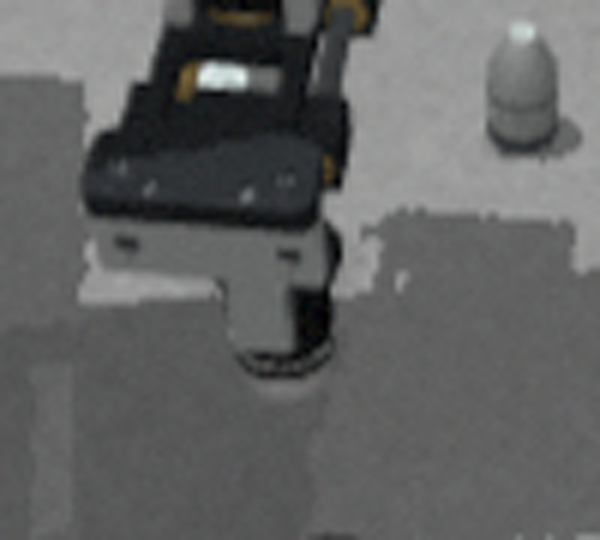

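Flared is off the bench: the foot is at (280,375) in the crop, about 4 px higher than before, and it hangs straight. Carrying it to the tab place of tray2.

Call:
apply_moves:
  dp:
    - [0,0,-40]
    - [0,0,-80]
    - [30,85,-80]
    - [45,125,-80]
    - [60,165,-80]
    - [75,205,-80]
    - [88,245,-80]
    - [98,275,-80]
    - [103,294,-80]
    - [103,294,-80]
    - [103,294,-80]
    - [103,294,-80]
  yaw: [0,0,0,0,0,0,0,0,0,0,0,0]
  jaw: [-0.3,-0.3,-0.3,-0.3,-0.3,-0.3,-0.3,-0.3,-0.3,-0.3,-0.3,-0.3]

```text
time: 12.35
ee_pos: [0.4691, -0.312, 0.1191]
orientation: [-3.139, -0.004, -0.297]
ft_force: [0.4, -0.4, -1.3]
gripper_width: 0.0433
```

```bash
python3 - <<'E'
from h import *
go(('t2a',.05,-.294),('t2a',.031,-.294))
E
```

```text
t 12.35 p [ 0.4691 -0.312   0.1191] rpy [-3.139 -0.004 -0.297] w 0.0433 F [ 0.4 -0.4 -1.3] q [-0.65  0.39  1.57  0.    1.18  1.21]
t2a 0.05 dp [0.5, -0.4, 69.1] yaw -0.003
t2a 0.031 dp [0.4, -0.4, 88.1] yaw -0.003
```

Call:
apply_moves:
  dp:
    - [0,0,25]
    - [0,0,50]
    - [0,0,70]
    - [0,0,78]
    - [0,0,82]
    - [0,0,85]
    - [0,0,87]
    - [0,0,88]
    - [0,0,88]
    - [0,0,88]
  yaw: [0,0,0,0,0,0,0,0,0,0]
  jaw: [-0.3,-0.3,-0.3,-0.3,-0.3,-0.3,-0.3,-0.3,-0.3,-0.3]

```text
time: 13.18
ee_pos: [0.4699, -0.312, 0.0317]
orientation: [-3.139, -0.005, -0.297]
ft_force: [0.3, -0.7, -0.3]
gripper_width: 0.0434
```

Call:
apply_moves:
  dp:
    - [0,0,1]
    - [0,0,1.5]
    - [0,0,1.5]
    - [0,0,1.5]
    - [0,0,1.5]
    - [0,0,1.5]
    - [0,0,1.5]
    - [0,0,1.5]
    - [0,0,-20]
    - [0,0,-50]
    - [0,0,-80]
    - [0,0,-100]
    - [0,0,-100]
  yaw: [0,0,0,0,0,0,0,0,0,0,0,0,0]
  jaw: [-0.3,-0.3,0.3,0.3,0.3,0.3,0.3,0.3,0.3,0.3,0.3,0.3,0.3]

```text
time: 14.27
ee_pos: [0.4707, -0.3132, 0.1363]
orientation: [-3.141, -0.012, -0.297]
ft_force: [0.1, -0.6, 0.6]
gripper_width: 0.0612
```

```bash
python3 - <<'E'
from h import *
go(('squat',.13,-.294),('squat',-.006,-.294))
E
```

```text
t 14.27 p [ 0.4707 -0.3132  0.1363] rpy [-3.141 -0.012 -0.297] w 0.0612 F [ 0.1 -0.6  0.6] q [-0.65  0.38  1.55  0.    1.2   1.21]
squat 0.13 dp [-140.1, -413.1, 4.8] yaw -0.003
squat -0.006 dp [-141.7, -413.1, 140.7] yaw -0.003
```

Call:
apply_moves:
  dp:
    - [-140,-413,5]
    - [-140,-413,5]
    - [-140,-413,5]
    - [-140,-413,5]
    - [-140,-413,5]
    - [-140,-413,5]
    - [-140,-413,5]
    - [-140,-413,5]
    - [-140,-413,5]
    - [-140,-413,5]
    - [-140,-413,5]
    - [-140,-413,5]
    - [-140,-413,5]
    - [-140,-413,5]
  yaw: [0,0,0,0,0,0,0,0,0,0,0,0,0,0]
  jaw: [0.4,0.4,0.4,0.4,0.4,0.4,0.4,0.4,0.4,0.4,0.4,0.4,0.4,0.4]

```text
time: 15.43
ee_pos: [0.4577, 0.122, 0.1294]
orientation: [3.141, -0.011, -0.297]
ft_force: [0.3, -0.7, 0.6]
gripper_width: 0.0658
```

```bash
python3 - <<'E'
from h import *
go(('squat',-.008,-.294))
for n in C:
    cv2.imwrite(f"pics/{n}1.png",manip.get_image(n)[:,:,::-1])
a=cv2.imread("pics/top1.png")[190:300,380:460]; b=cv2.imread("pics/side1.png")[295:410,225:350]
f=lambda i:cv2.resize(i,(380,500),interpolation=cv2.INTER_CUBIC)
cv2.imwrite("pics/p1.png",np.hstack([f(a),f(b)]))
E
```

```text
t 15.43 p [0.4577 0.122  0.1294] rpy [ 3.141 -0.011 -0.297] w 0.0658 F [ 0.3 -0.7  0.6] q [ 0.19  0.19  1.81 -0.01  1.13  2.06]
squat -0.008 dp [-1.8, -0.8, 137.4] yaw -0.003
```

View pics/p1.png

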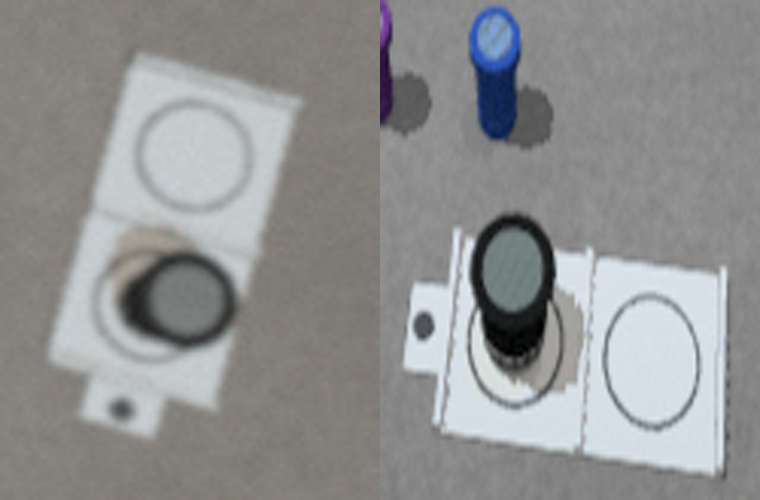

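The flared eyepiece stands upright inside the tab-end circle of tray2. Now the squat objective.

Call:
apply_moves:
  dp:
    - [-2,-1,35]
    - [-2,-1,70]
    - [-2,-1,100]
    - [-2,-1,120]
    - [-2,-1,130]
    - [-2,-1,137]
    - [-2,-1,137]
    - [-2,-1,137]
    - [-2,-1,137]
    - [-2,-1,137]
    - [-2,-1,137]
    - [-2,-1,137]
    - [-2,-1,137]
    - [-2,-1,137]
    - [-2,-1,137]
  yaw: [0,0,0,0,0,0,0,0,0,0,0,0,0,0,0]
  jaw: [0.4,0.4,0.4,0.4,0.4,0.4,0.4,-0.4,-0.4,-0.4,-0.4,-0.4,-0.4,-0.4,-0.4]
  force: 25

```text
time: 16.78
ee_pos: [0.4581, 0.1228, -0.0068]
orientation: [-3.141, -0.012, -0.298]
ft_force: [-1.9, -1.3, 7.1]
gripper_width: 0.0396
```

Call:
apply_moves:
  dp:
    - [0,0,-10]
    - [0,0,-40]
    - [0,0,-70]
    - [0,0,-100]
    - [0,0,-110]
    - [0,0,-110]
    - [0,0,-110]
  yaw: [0,0,0,0,0,0,0]
  jaw: [-0.4,-0.4,-0.4,-0.4,-0.4,-0.4,-0.4]

```text
time: 17.37
ee_pos: [0.4565, 0.1231, 0.1027]
orientation: [-3.141, -0.012, -0.298]
ft_force: [-0.6, 0.1, -2.3]
gripper_width: 0.0397
```

```bash
python3 - <<'E'
from h import *
go(('t2b',.10,-.294))
E
```

```text
t 17.37 p [0.4565 0.1231 0.1027] rpy [-3.141 -0.012 -0.298] w 0.0397 F [-0.6  0.1 -2.3] q [ 0.19  0.22  1.84 -0.01  1.07  2.06]
t2b 0.1 dp [216.6, 411.1, 5.2] yaw -0.004
```

Call:
apply_moves:
  dp:
    - [217,411,5]
    - [217,411,5]
    - [217,411,5]
    - [217,411,5]
    - [217,411,5]
    - [217,411,5]
    - [217,411,5]
    - [217,411,5]
    - [217,411,5]
    - [217,411,5]
    - [217,411,5]
    - [217,411,5]
    - [217,411,5]
    - [217,411,5]
    - [217,411,5]
  yaw: [0,0,0,0,0,0,0,0,0,0,0,0,0,0,0]
  jaw: [-0.4,-0.4,-0.4,-0.4,-0.4,-0.4,-0.4,-0.4,-0.4,-0.4,-0.4,-0.4,-0.4,-0.4,-0.4]

```text
time: 18.62
ee_pos: [0.5429, -0.332, 0.0991]
orientation: [-3.14, -0.011, -0.297]
ft_force: [0.8, 0.6, -1.9]
gripper_width: 0.0396
```

```bash
python3 - <<'E'
from h import *
go(('t2b',.05,-.294),('t2b',-.003,-.294))
E
```

```text
t 18.62 p [ 0.5429 -0.332   0.0991] rpy [-3.14  -0.011 -0.297] w 0.0396 F [ 0.8  0.6 -1.9] q [-0.61  0.57  1.36  0.    1.2   1.26]
t2b 0.05 dp [-0.2, 1.5, 49.1] yaw -0.003
t2b -0.003 dp [-0.7, 1.6, 102.1] yaw -0.003
```

```bash
python3 - <<'E'
from h import *
def solve(px,tcp,yaw,j):
    xd=np.array([np.cos(yaw),np.sin(yaw),0]); jd=np.array([np.sin(yaw),-np.cos(yaw),0])
    o,d=ray("side",px); b=np.array([*tcp[:2],0])+j*jd
    s,h,_=np.linalg.solve(np.c_[xd,[0,0,1],-d],o-b); return (s*1000).round(1),(h*1000).round(1),"rel ee",((h-tcp[2])*1000).round(1)
f=lambda p,k,o:np.array(p)/k+o
for j in(.0165,.023,.029):
  print("j",j)
  for p in [(293,222),(340,222),(155,150),(335,160),(145,110),(330,118)]: print(p,solve(f(p,5,(120,170)),(.3603,.0598,.0305),-.296,j))
  for p in [(235,320),(330,322),(10,190),(220,212),(330,212),(388,218)]: print("g3",p,solve(f(p,10,(205,185)),(.4572,.0002,.0669),-.296,j))
E
```

```text
j 0.0165
(293, 222) (np.float64(-15.1), np.float64(37.4), 'rel ee', np.float64(6.9))
(340, 222) (np.float64(5.4), np.float64(40.0), 'rel ee', np.float64(9.5))
(155, 150) (np.float64(-67.1), np.float64(75.1), 'rel ee', np.float64(44.6))
(335, 160) (np.float64(8.5), np.float64(78.2), 'rel ee', np.float64(47.7))
(145, 110) (np.float64(-66.7), np.float64(98.6), 'rel ee', np.float64(68.1))
(330, 118) (np.float64(9.9), np.float64(102.9), 'rel ee', np.float64(72.4))
g3 (235, 320) (np.float64(-11.0), np.float64(76.2), 'rel ee', np.float64(9.3))
g3 (330, 322) (np.float64(8.2), np.float64(78.0), 'rel ee', np.float64(11.1))
g3 (10, 190) (np.float64(-52.8), np.float64(108.9), 'rel ee', np.float64(42.0))
g3 (220, 212) (np.float64(-11.6), np.float64(107.7), 'rel ee', np.float64(40.8))
g3 (330, 212) (np.float64(10.1), np.float64(110.3), 'rel ee', np.float64(43.4))
g3 (388, 218) (np.float64(21.4), np.float64(110.0), 'rel ee', np.float64(43.1))
j 0.023
(293, 222) (np.float64(-12.3), np.float64(45.0), 'rel ee', np.float64(14.5))
(340, 222) (np.float64(8.0), np.float64(47.6), 'rel ee', np.float64(17.1)
[... 1032 characters left out ...]
0) (np.float64(13.5), np.float64(92.1), 'rel ee', np.float64(61.6))
(145, 110) (np.float64(-60.4), np.float64(112.0), 'rel ee', np.float64(81.5))
(330, 118) (np.float64(14.8), np.float64(116.2), 'rel ee', np.float64(85.7))
g3 (235, 320) (np.float64(-7.7), np.float64(90.7), 'rel ee', np.float64(23.8))
g3 (330, 322) (np.float64(11.1), np.float64(92.5), 'rel ee', np.float64(25.6))
g3 (10, 190) (np.float64(-48.6), np.float64(122.7), 'rel ee', np.float64(55.8))
g3 (220, 212) (np.float64(-8.3), np.float64(121.5), 'rel ee', np.float64(54.6))
g3 (330, 212) (np.float64(13.0), np.float64(124.1), 'rel ee', np.float64(57.2))
g3 (388, 218) (np.float64(24.1), np.float64(123.8), 'rel ee', np.float64(56.9))
```

The bar seen in the crop fits the gripper body's lower edge, about 0.1 m above ee, so it clears the standing flared part. Placing the squat objective.

Call:
apply_moves:
  dp:
    - [0,1,30]
    - [0,1,60]
    - [-1,1.5,80]
    - [-1,1.5,90]
    - [-1,1.5,95]
    - [-1,1.5,98]
    - [-1,1.5,100]
    - [-1,1.5,101]
    - [-1,1.5,102]
    - [-1,1.5,102]
  yaw: [0,0,0,0,0,0,0,0,0,0]
  jaw: [-0.4,-0.4,-0.4,-0.4,-0.4,-0.4,-0.4,-0.4,-0.4,-0.4]

```text
time: 19.45
ee_pos: [0.5428, -0.3334, -0.0023]
orientation: [-3.141, -0.011, -0.297]
ft_force: [1.2, -0.1, -1.6]
gripper_width: 0.0392
```

Call:
apply_moves:
  dp:
    - [0,0,1]
    - [0,0,1.5]
    - [0,0,1.5]
    - [0,0,1.5]
  yaw: [0,0,0,0]
  jaw: [-0.4,-0.4,-0.4,-0.4]

```text
time: 19.78
ee_pos: [0.543, -0.3336, -0.0027]
orientation: [-3.141, -0.012, -0.297]
ft_force: [-3.2, 2.4, 6.1]
gripper_width: 0.0396
```

Contact is felt, so I'll release and rise.

Call:
apply_moves:
  dp:
    - [0,0,0]
    - [0,0,0]
    - [0,0,0]
    - [0,0,0]
    - [0,0,0]
    - [0,0,0]
    - [0,0,-20]
    - [0,0,-50]
    - [0,0,-80]
    - [0,0,-110]
    - [0,0,-130]
    - [0,0,-130]
  yaw: [0,0,0,0,0,0,0,0,0,0,0,0]
  jaw: [0.1,0.2,0.2,0.2,0.2,0.2,0.2,0.2,0.2,0.2,0.2,0.2]

```text
time: 20.78
ee_pos: [0.543, -0.3343, 0.1323]
orientation: [3.14, -0.019, -0.297]
ft_force: [-0.2, -0.6, 0.7]
gripper_width: 0.0564
```

```bash
python3 - <<'E'
from h import *
go(('slim',.14,2.25))
E
```

```text
t 20.78 p [ 0.543  -0.3343  0.1323] rpy [ 3.14  -0.019 -0.297] w 0.0564 F [-0.2 -0.6  0.7] q [-0.61  0.53  1.33  0.    1.26  1.26]
slim 0.14 dp [-142.3, -173.6, -10.6] yaw -2.547
```

Call:
apply_moves:
  dp:
    - [-30,-36,-10]
    - [-60,-72,-10]
    - [-90,-108,-10]
    - [-120,-144,-10]
    - [-142,-174,-10]
    - [-142,-174,-10]
    - [-142,-174,-10]
    - [-142,-174,-10]
    - [-142,-174,-10]
    - [-142,-174,-10]
    - [-142,-174,-10]
    - [-142,-174,-10]
    - [-142,-174,-10]
    - [-142,-174,-10]
    - [-142,-174,-10]
    - [-142,-174,-10]
    - [-142,-174,-10]
    - [-142,-174,-10]
    - [-142,-174,-10]
    - [-142,-174,-10]
  yaw: [-0.125,-0.25,-0.375,-0.5,-0.625,-0.75,-0.875,-1.0,-1.125,-1.25,-1.375,-1.5,-1.625,-1.75,-1.875,-2.0,-2.125,-2.25,-2.375,-2.5]
  jaw: [0.2,0.2,0.2,0.2,0.2,0.2,0.2,0.2,0.2,0.2,0.2,0.2,0.2,0.2,0.2,0.2,0.2,0.2,0.2,0.2]

```text
time: 22.45
ee_pos: [0.4578, -0.1262, 0.1387]
orientation: [3.132, 0.016, 2.208]
ft_force: [-0.3, -0.1, 0.3]
gripper_width: 0.0564
```

```bash
python3 - <<'E'
from h import *
go(('slim',.10,2.25),('slim',.006,2.25))
for n in C:
    cv2.imwrite(f"pics/{n}2.png",manip.get_image(n)[:,:,::-1])
a=cv2.imread("pics/top2.png")[190:300,380:460]; b=cv2.imread("pics/side2.png")[295:410,225:350]
f=lambda i:cv2.resize(i,(380,500),interpolation=cv2.INTER_CUBIC)
cv2.imwrite("pics/p2.png",np.hstack([f(a),f(b)]))
E
```

```text
t 22.45 p [ 0.4578 -0.1262  0.1387] rpy [3.132 0.016 2.208] w 0.0564 F [-0.3 -0.1  0.3] q [-0.35  0.17  1.8  -0.    1.14 -0.98]
slim 0.1 dp [0.4, -0.8, 38.7] yaw -0.042
slim 0.006 dp [1.9, -1.7, 132.7] yaw -0.042
```

View pics/p2.png

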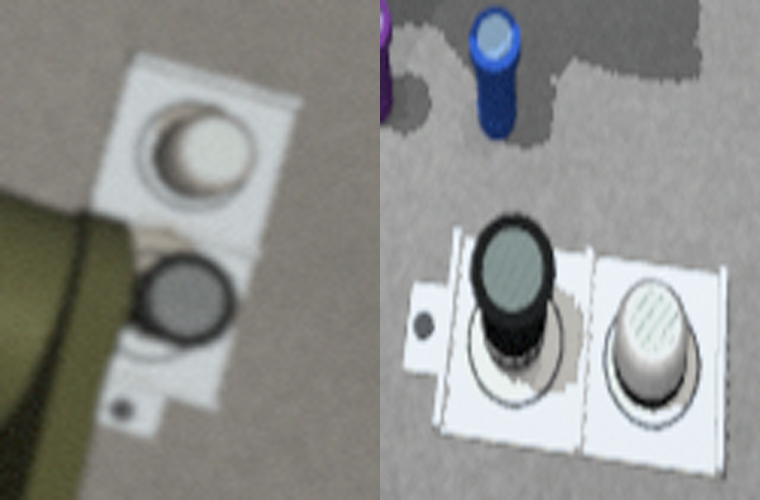

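Both tray2 parts stand inside their circles. Now slim, the steel tube with the black cap at (330,261) in the top view. I'll grip it by the 30 mm cap.

Call:
apply_moves:
  dp:
    - [0,-1,30]
    - [1,-1,60]
    - [1,-1,85]
    - [1,-1,100]
    - [2,-1.5,110]
    - [2,-1.5,114]
    - [2,-1.5,114]
    - [2,-1.5,114]
    - [2,-1.5,114]
    - [2,-1.5,114]
    - [2,-1.5,114]
    - [2,-1.5,114]
    - [2,-1.5,114]
    - [2,-1.5,114]
    - [2,-1.5,114]
    - [2,-1.5,114]
  yaw: [-0.042,-0.042,-0.042,-0.042,-0.042,-0.042,-0.042,-0.042,-0.042,-0.042,-0.042,-0.042,-0.042,-0.042,-0.042,-0.042]
  jaw: [0.2,0.2,0.2,0.2,0.2,0.2,0.2,0.2,-0.6,-0.6,-0.6,-0.6,-0.6,-0.6,-0.6,-0.6]
  force: 25

```text
time: 23.88
ee_pos: [0.4576, -0.1263, 0.025]
orientation: [3.132, 0.016, 2.247]
ft_force: [-0.5, 0.1, 4.2]
gripper_width: 0.0295
```

Call:
apply_moves:
  dp:
    - [0,0,-4]
    - [0,0,-8]
    - [0,0,-12]
    - [0,0,-12]
    - [0,0,-12]
  yaw: [0,0,0,0,0]
  jaw: [-0.6,-0.6,-0.6,-0.6,-0.6]

```text
time: 24.3
ee_pos: [0.4575, -0.1263, 0.0373]
orientation: [3.132, 0.017, 2.247]
ft_force: [0.2, 1.1, -1.1]
gripper_width: 0.0293
```

```bash
python3 - <<'E'
from h import *
s=manip.get_image("side"); cv2.imwrite("pics/g6.png",cv2.resize(s[220:310,200:300],None,fx=6,fy=6,interpolation=cv2.INTER_CUBIC)[:,:,::-1])
go(('slim',.13,2.25),('t3a',.13,2.25))
E
```

```text
t 24.35 p [ 0.4574 -0.1262  0.0371] rpy [3.132 0.017 2.247] w 0.0293 F [-0.6 -0.2 -0.8] q [-0.35  0.32  1.89 -0.    0.91 -1.02]
slim 0.13 dp [-2.0, 0.8, -92.9] yaw -0.003
t3a 0.13 dp [402.5, 329.6, -96.5] yaw -0.003
```

View pics/g6.png

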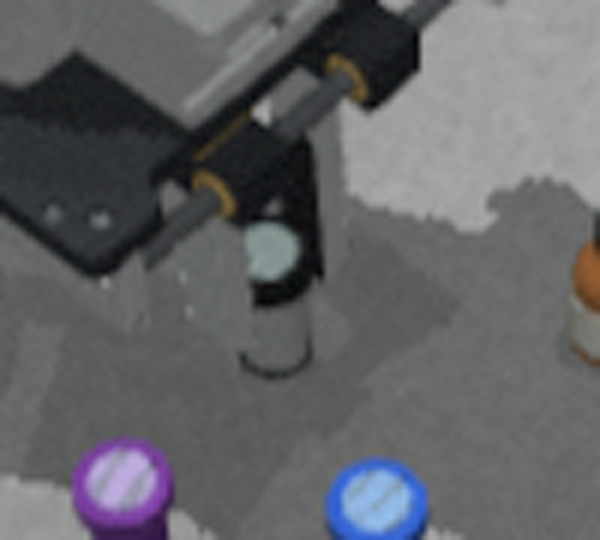

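Slim is held by its black cap and off the bench. Carrying it to the tab place of tray3.

Call:
apply_moves:
  dp:
    - [0,0,-40]
    - [0,0,-80]
    - [33,27,-96]
    - [66,54,-96]
    - [402,330,-96]
    - [402,330,-96]
    - [402,330,-96]
    - [402,330,-96]
    - [402,330,-96]
    - [402,330,-96]
    - [402,330,-96]
    - [402,330,-96]
    - [402,330,-96]
    - [402,330,-96]
    - [402,330,-96]
    - [402,330,-96]
    - [402,330,-96]
    - [402,330,-96]
    - [402,330,-96]
    - [402,330,-96]
  yaw: [0,0,0,0,0,0,0,0,0,0,0,0,0,0,0,0,0,0,0,0]
  jaw: [-0.6,-0.6,-0.6,-0.6,-0.6,-0.6,-0.6,-0.6,-0.6,-0.6,-0.6,-0.6,-0.6,-0.6,-0.6,-0.6,-0.6,-0.6,-0.6,-0.6]

```text
time: 26.02
ee_pos: [0.4619, 0.3935, 0.1298]
orientation: [3.132, 0.017, 2.246]
ft_force: [-0.8, -0.5, -0.7]
gripper_width: 0.029
```

```bash
python3 - <<'E'
from h import *
go(('t3a',.029,2.25))
E
```

```text
t 26.02 p [0.4619 0.3935 0.1298] rpy [3.132 0.017 2.246] w 0.029 F [-0.8 -0.5 -0.7] q [ 0.65  0.47  1.43 -0.02  1.23 -0.02]
t3a 0.029 dp [3.1, -1.0, 100.7] yaw -0.004
```

Call:
apply_moves:
  dp:
    - [1,0,30]
    - [2,-1,60]
    - [3,-1,80]
    - [3,-1,90]
    - [3,-1,95]
    - [3,-1,98]
    - [3,-1,100]
    - [3,-1,101]
    - [3,-1,101]
    - [3,-1,101]
  yaw: [0,0,0,0,0,0,0,0,0,0]
  jaw: [-0.6,-0.6,-0.6,-0.6,-0.6,-0.6,-0.6,-0.6,-0.6,-0.6]

```text
time: 26.85
ee_pos: [0.4613, 0.3948, 0.0295]
orientation: [3.131, 0.017, 2.246]
ft_force: [0.2, -0.1, -1.0]
gripper_width: 0.0292
```

Call:
apply_moves:
  dp:
    - [0,0,1]
    - [0,0,1.5]
    - [0,0,1.5]
  yaw: [0,0,0]
  jaw: [-0.6,-0.6,-0.6]

```text
time: 27.1
ee_pos: [0.4617, 0.395, 0.029]
orientation: [3.13, 0.017, 2.246]
ft_force: [-2.6, -1.0, 6.6]
gripper_width: 0.0289
```

Contact. I'll release slowly, rise, and settle.

Call:
apply_moves:
  dp:
    - [0,0,0]
    - [0,0,0]
    - [0,0,0]
    - [0,0,0]
    - [0,0,0]
    - [0,0,0]
    - [0,0,-10]
    - [0,0,-40]
    - [0,0,-70]
    - [0,0,-100]
    - [0,0,-110]
    - [0,0,-110]
    - [0,0,-110]
    - [0,0,-110]
  yaw: [0,0,0,0,0,0,0,0,0,0,0,0,0,0]
  jaw: [-0.2,-0.1,0,0.1,0.1,0.1,0.1,0.1,0.1,0.1,0.1,0.1,0.1,0.1]

```text
time: 28.27
ee_pos: [0.459, 0.3952, 0.1373]
orientation: [3.132, 0.017, 2.246]
ft_force: [-1.0, -0.4, -0.2]
gripper_width: 0.0517
```

```bash
python3 - <<'E'
from h import *
go(('long',.12,2.25))
E
```

```text
t 28.27 p [0.459  0.3952 0.1373] rpy [3.132 0.017 2.246] w 0.0517 F [-1.  -0.4 -0.2] q [ 0.66  0.46  1.42 -0.02  1.24 -0.01]
long 0.12 dp [-285.1, -97.7, 21.1] yaw -0.004
```

Call:
apply_moves:
  dp:
    - [-285,-98,5]
    - [-285,-98,5]
    - [-285,-98,5]
    - [-285,-98,5]
    - [-285,-98,5]
    - [-285,-98,5]
    - [-285,-98,5]
    - [-285,-98,5]
    - [-285,-98,15]
    - [-285,-98,20]
    - [-285,-98,20]
    - [-285,-98,20]
  yaw: [0,0,0,0,0,0,0,0,0,0,0,0]
  jaw: [0.1,0.1,0.1,0.1,0.1,0.1,0.1,0.1,0.1,0.1,0.1,0.1]

```text
time: 29.27
ee_pos: [0.56, 0.1127, 0.1201]
orientation: [3.133, 0.016, 2.247]
ft_force: [-0.3, 0.3, 0.4]
gripper_width: 0.0516
```

```bash
python3 - <<'E'
from h import *
go(('long',-.006,2.25))
for n in C:
    cv2.imwrite(f"pics/{n}3.png",manip.get_image(n)[:,:,::-1])
a=cv2.imread("pics/top3.png")[180:290,50:175]; b=cv2.imread("pics/side3.png")[80:165,190:295]
f=lambda i:cv2.resize(i,(390,345),interpolation=cv2.INTER_CUBIC)
cv2.imwrite("pics/p3.png",np.hstack([f(a),f(b)]))
E
```

```text
t 29.27 p [0.56   0.1127 0.1201] rpy [3.133 0.016 2.247] w 0.0516 F [-0.3  0.3  0.4] q [ 0.14  0.4   1.55 -0.01  1.17 -0.53]
long -0.006 dp [0.2, -0.9, 126.1] yaw -0.003
```

View pics/p3.png

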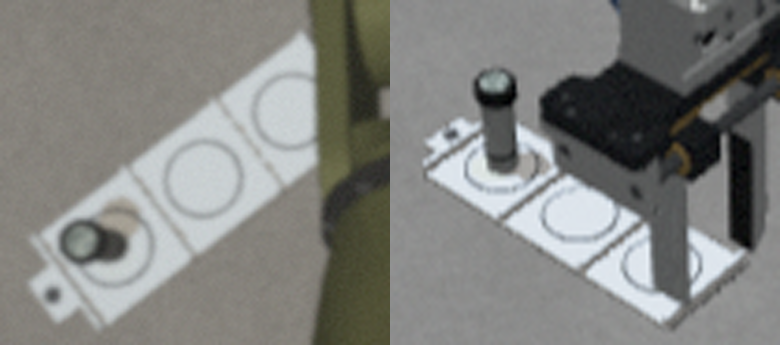

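Slim stands on the tab-end circle: upright, with its foot in the middle of the ring at (500,165) in the side half. Now the long objective.

Call:
apply_moves:
  dp:
    - [0,-1,35]
    - [0,-1,70]
    - [0,-1,95]
    - [0,-1,110]
    - [0,-1,120]
    - [0,-1,126]
    - [0,-1,126]
    - [0,-1,126]
    - [0,-1,126]
    - [0,-1,126]
    - [0,-1,126]
    - [0,-1,126]
    - [0,-1,126]
    - [0,-1,126]
    - [0,-1,126]
    - [0,-1,126]
  yaw: [0,0,0,0,0,0,0,0,0,0,0,0,0,0,0,0]
  jaw: [0.1,0.1,0.1,0.1,0.1,0.1,0.1,0.1,-0.7,-0.7,-0.7,-0.7,-0.7,-0.7,-0.7,-0.7]
  force: 25

```text
time: 30.7
ee_pos: [0.5622, 0.111, -0.0045]
orientation: [3.132, 0.017, 2.247]
ft_force: [-0.7, -0.6, 6.0]
gripper_width: 0.0257
```

Call:
apply_moves:
  dp:
    - [0,0,-10]
    - [0,0,-40]
    - [0,0,-70]
    - [0,0,-100]
    - [0,0,-110]
    - [0,0,-110]
    - [0,0,-110]
    - [0,0,-110]
  yaw: [0,0,0,0,0,0,0,0]
  jaw: [-0.7,-0.7,-0.7,-0.7,-0.7,-0.7,-0.7,-0.7]

```text
time: 31.37
ee_pos: [0.5593, 0.1116, 0.1035]
orientation: [3.134, 0.015, 2.247]
ft_force: [0.3, 0.7, -2.3]
gripper_width: 0.0253
```

```bash
python3 - <<'E'
from h import *
go(('t3b',.105,2.25))
E
```

```text
t 31.37 p [0.5593 0.1116 0.1035] rpy [3.134 0.015 2.247] w 0.0253 F [ 0.3  0.7 -2.3] q [ 0.14  0.42  1.57 -0.01  1.14 -0.53]
t3b 0.105 dp [206.3, 101.1, -3.9] yaw -0.003
```

Call:
apply_moves:
  dp:
    - [206,101,-4]
    - [206,101,-4]
    - [206,101,-4]
    - [206,101,-4]
    - [206,101,-4]
    - [206,101,-4]
    - [206,101,-4]
    - [206,101,-4]
    - [206,101,-4]
    - [206,101,-4]
    - [206,101,-4]
  yaw: [0,0,0,0,0,0,0,0,0,0,0]
  jaw: [-0.7,-0.7,-0.7,-0.7,-0.7,-0.7,-0.7,-0.7,-0.7,-0.7,-0.7]

```text
time: 32.28
ee_pos: [0.5094, 0.3344, 0.1048]
orientation: [3.135, 0.015, 2.246]
ft_force: [0.5, 0.1, -1.4]
gripper_width: 0.0254
```

```bash
python3 - <<'E'
from h import *
go(('t3b',-.001,2.25))
E
```

```text
t 32.28 p [0.5094 0.3344 0.1048] rpy [3.135 0.015 2.246] w 0.0254 F [ 0.5  0.1 -1.4] q [ 0.53  0.5   1.44 -0.02  1.18 -0.14]
t3b -0.001 dp [3.0, -0.3, 105.8] yaw -0.004
```

Call:
apply_moves:
  dp:
    - [1,0,30]
    - [2,0,60]
    - [3,0,85]
    - [3,0,95]
    - [3,0,100]
    - [3,0,103]
    - [3,0,105]
    - [3,0,106]
    - [3,0,106]
    - [3,0,106]
  yaw: [0,0,0,0,0,0,0,0,0,0]
  jaw: [-0.7,-0.7,-0.7,-0.7,-0.7,-0.7,-0.7,-0.7,-0.7,-0.7]

```text
time: 33.12
ee_pos: [0.5095, 0.3361, -0.0004]
orientation: [3.133, 0.015, 2.246]
ft_force: [-0.6, -0.6, -0.5]
gripper_width: 0.0259
```

Call:
apply_moves:
  dp:
    - [0,0,0.5]
    - [0,0,1]
    - [0,0,1]
  yaw: [0,0,0]
  jaw: [-0.7,-0.7,-0.7]

```text
time: 33.37
ee_pos: [0.5099, 0.3364, -0.0005]
orientation: [3.132, 0.016, 2.246]
ft_force: [-1.5, -0.3, 5.8]
gripper_width: 0.0256
```

Call:
apply_moves:
  dp:
    - [0,0,0]
    - [0,0,0]
    - [0,0,0]
    - [0,0,0]
    - [0,0,0]
    - [0,0,0]
    - [0,0,-10]
    - [0,0,-40]
    - [0,0,-70]
    - [0,0,-100]
    - [0,0,-130]
    - [0,0,-135]
    - [0,0,-135]
    - [0,0,-135]
    - [0,0,-135]
  yaw: [0,0,0,0,0,0,0,0,0,0,0,0,0,0,0]
  jaw: [-0.3,-0.2,-0.1,0,0.1,0.1,0.1,0.1,0.1,0.1,0.1,0.1,0.2,0.3,0.3]

```text
time: 34.62
ee_pos: [0.507, 0.3369, 0.1331]
orientation: [3.135, 0.015, 2.246]
ft_force: [0.7, 0.1, -0.2]
gripper_width: 0.0611
```

```bash
python3 - <<'E'
from h import *
go(('cube',.12,1.67))
E
```

```text
t 34.62 p [0.507  0.3369 0.1331] rpy [3.135 0.015 2.246] w 0.0611 F [ 0.7  0.1 -0.2] q [ 0.53  0.47  1.42 -0.02  1.24 -0.14]
cube 0.12 dp [-376.6, -73.9, 18.3] yaw 0.576
```

Call:
apply_moves:
  dp:
    - [-376,-74,5]
    - [-376,-74,5]
    - [-376,-74,5]
    - [-376,-74,5]
    - [-376,-74,5]
    - [-376,-74,5]
    - [-376,-74,5]
    - [-376,-74,5]
    - [-376,-74,5]
    - [-376,-74,10]
    - [-376,-74,18]
    - [-376,-74,18]
    - [-376,-74,18]
    - [-376,-74,18]
  yaw: [0.1,0.2,0.3,0.4,0.5,0.576,0.576,0.576,0.576,0.576,0.576,0.576,0.576,0.576]
  jaw: [0.3,0.3,0.3,0.3,0.3,0.3,0.3,0.3,0.3,0.3,0.3,0.3,0.3,0.3]

```text
time: 35.78
ee_pos: [0.684, -0.0013, 0.1202]
orientation: [3.128, 0.009, 1.672]
ft_force: [0.2, 0.1, -0.7]
gripper_width: 0.0611
```

```bash
python3 - <<'E'
from h import *
go(('cube',-.005,1.67))
for n in C:
    cv2.imwrite(f"pics/{n}4.png",manip.get_image(n)[:,:,::-1])
a=cv2.imread("pics/top4.png")[180:290,50:175]; b=cv2.imread("pics/side4.png")[80:165,190:295]
f=lambda i:cv2.resize(i,(390,345),interpolation=cv2.INTER_CUBIC)
cv2.imwrite("pics/p4.png",np.hstack([f(a),f(b)]))
E
```

```text
t 35.78 p [ 0.684  -0.0013  0.1202] rpy [3.128 0.009 1.672] w 0.0611 F [ 0.2  0.1 -0.7] q [-0.05  0.65  1.18 -0.01  1.3  -0.15]
cube -0.005 dp [-1.1, -1.0, 125.2] yaw 0.002
```

View pics/p4.png

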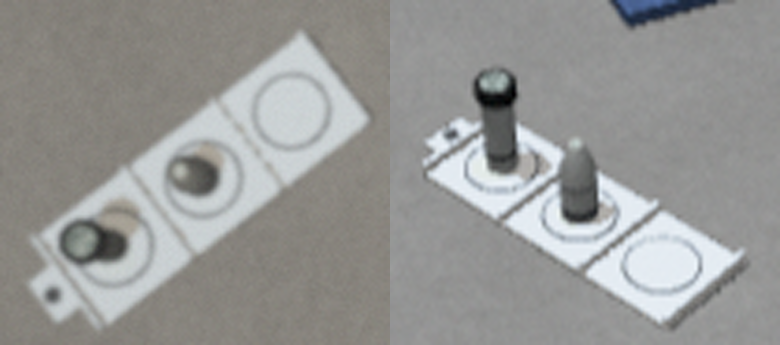

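The long objective stands upright mid-circle. Now the cube.

Call:
apply_moves:
  dp:
    - [-1,-1,35]
    - [-1,-1,70]
    - [-1,-1,95]
    - [-1,-1,110]
    - [-1,-1,120]
    - [-1,-1,125]
    - [-1,-1,125]
    - [-1,-1,125]
    - [-1,-1,125]
    - [-1,-1,125]
    - [-1,-1,125]
    - [-1,-1,125]
    - [-1,-1,125]
    - [-1,-1,125]
    - [-1,-1,125]
    - [-1,-1,125]
  yaw: [0,0,0,0,0,0,0,0,0,0,0,0,0,0,0,0]
  jaw: [0.3,0.3,0.3,0.3,0.3,0.3,0.3,0.3,-0.5,-0.5,-0.5,-0.5,-0.5,-0.5,-0.5,-0.5]
  force: 25

```text
time: 37.22
ee_pos: [0.6856, -0.0037, -0.0037]
orientation: [3.126, 0.009, 1.671]
ft_force: [-1.3, 0.0, 5.1]
gripper_width: 0.0357
```

Call:
apply_moves:
  dp:
    - [0,0,-10]
    - [0,0,-40]
    - [0,0,-70]
    - [0,0,-100]
    - [0,0,-110]
    - [0,0,-110]
    - [0,0,-110]
    - [0,0,-110]
  yaw: [0,0,0,0,0,0,0,0]
  jaw: [-0.5,-0.5,-0.5,-0.5,-0.5,-0.5,-0.5,-0.5]

```text
time: 37.88
ee_pos: [0.6829, -0.0028, 0.104]
orientation: [3.129, 0.009, 1.672]
ft_force: [-0.1, -0.1, -2.3]
gripper_width: 0.036
```

```bash
python3 - <<'E'
from h import *
go(('t3c',.105,2.25))
E
```

```text
t 37.88 p [ 0.6829 -0.0028  0.104 ] rpy [3.129 0.009 1.672] w 0.036 F [-0.1 -0.1 -2.3] q [-0.05  0.66  1.2  -0.01  1.27 -0.15]
t3c 0.105 dp [290.6, -97.4, -4.7] yaw -0.578
```

Width is 36 mm and it's lifted. Carrying it to t3c.

Call:
apply_moves:
  dp:
    - [291,-97,-5]
    - [291,-97,-5]
    - [291,-97,-5]
    - [291,-97,-5]
    - [291,-97,-5]
    - [291,-97,-5]
    - [291,-97,-5]
    - [291,-97,-5]
    - [291,-97,-5]
    - [291,-97,-5]
    - [291,-97,-5]
    - [291,-97,-5]
    - [291,-97,-5]
  yaw: [-0.1,-0.2,-0.3,-0.4,-0.5,-0.578,-0.578,-0.578,-0.578,-0.578,-0.578,-0.578,-0.578]
  jaw: [-0.5,-0.5,-0.5,-0.5,-0.5,-0.5,-0.5,-0.5,-0.5,-0.5,-0.5,-0.5,-0.5]

```text
time: 38.97
ee_pos: [0.5576, 0.2757, 0.1049]
orientation: [3.137, 0.014, 2.248]
ft_force: [-0.3, 0.6, -1.4]
gripper_width: 0.0359
```

```bash
python3 - <<'E'
from h import *
go(('t3c',0,2.25))
E
```

```text
t 38.97 p [0.5576 0.2757 0.1049] rpy [3.137 0.014 2.248] w 0.0359 F [-0.3  0.6 -1.4] q [ 0.41  0.53  1.4  -0.01  1.2  -0.27]
t3c 0 dp [2.6, -0.7, 104.9] yaw -0.002
```

Call:
apply_moves:
  dp:
    - [1,0,30]
    - [2,-0.5,60]
    - [2.5,-0.5,85]
    - [2.5,-0.5,95]
    - [2.5,-0.5,100]
    - [2.5,-0.5,102]
    - [2.5,-0.5,104]
    - [2.5,-0.5,105]
    - [2.5,-0.5,105]
    - [2.5,-0.5,105]
  yaw: [0,0,0,0,0,0,0,0,0,0]
  jaw: [-0.5,-0.5,-0.5,-0.5,-0.5,-0.5,-0.5,-0.5,-0.5,-0.5]

```text
time: 39.8
ee_pos: [0.5573, 0.2767, 0.0007]
orientation: [3.136, 0.014, 2.248]
ft_force: [-0.2, 0.4, -0.6]
gripper_width: 0.0356
```

Call:
apply_moves:
  dp:
    - [0,0,0.5]
    - [0,0,1]
    - [0,0,1]
  yaw: [0,0,0]
  jaw: [-0.5,-0.5,-0.5]

```text
time: 40.05
ee_pos: [0.5575, 0.2768, 0.0002]
orientation: [3.135, 0.014, 2.248]
ft_force: [0.2, -1.3, 2.3]
gripper_width: 0.036
```

Call:
apply_moves:
  dp:
    - [0,0,0]
    - [0,0,0]
    - [0,0,0]
    - [0,0,0]
    - [0,0,0]
    - [0,0,0]
    - [0,0,-10]
    - [0,0,-40]
    - [0,0,-70]
    - [0,0,-100]
    - [0,0,-130]
    - [0,0,-150]
    - [-40,-80,-150]
    - [-80,-120,-150]
    - [-120,-160,-150]
    - [-150,-240,-150]
    - [-150,-240,-150]
    - [-150,-240,-150]
    - [-150,-240,-150]
    - [-150,-240,-150]
  yaw: [0,0,0,0,0,0,0,0,0,0,0,0,0,0,0,0,0,0,0,0]
  jaw: [-0.1,0,0.1,0.2,0.2,0.2,0.2,0.2,0.2,0.2,0.2,0.2,0.2,0.2,0.2,0.2,0.2,0.2,0.2,0.2]

```text
time: 41.72
ee_pos: [0.4608, 0.0067, 0.1517]
orientation: [3.135, 0.015, 2.244]
ft_force: [0.5, 0.5, -0.3]
gripper_width: 0.0566
```

```bash
python3 - <<'E'
from h import *
go()
for n in C:
    cv2.imwrite(f"pics/{n}5.png",manip.get_image(n)[:,:,::-1])
t=cv2.imread("pics/top5.png"); b=cv2.imread("pics/side5.png")
f=lambda i:cv2.resize(i,(390,290),interpolation=cv2.INTER_CUBIC)
cv2.imwrite("pics/p5.png",np.vstack([np.hstack([f(t[185:285,50:175]),f(b[80:165,190:295])]),np.hstack([f(t[195:295,370:500]),f(b[285:410,210:370])])]))
E
```

```text
t 41.72 p [0.4608 0.0067 0.1517] rpy [3.135 0.015 2.244] w 0.0566 F [ 0.5  0.5 -0.3] q [-0.06  0.13  1.82 -0.01  1.17 -0.73]
```

View pics/p5.png

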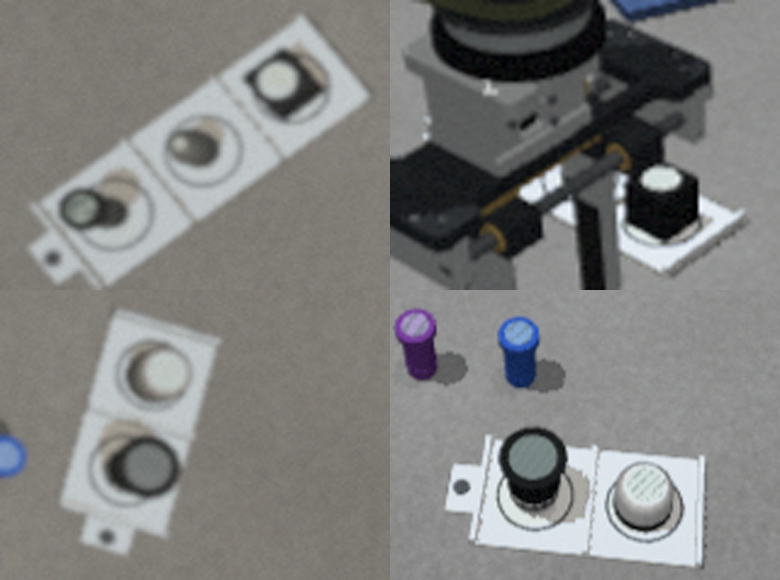

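Every part stands on its circle. I'll check the numbers for each part's top centre against its circle, and whether the bystanders moved, then hand in.

```bash
python3 - <<'E'
from h import *
k=lambda p,o,w,h,c:((p[0]-c[0])*w/390+o[0],(p[1]-c[1])*h/290+o[1])
for nm,cam,px,z in [("t3a","top",k((81,208),(50,185),125,100,(0,0)),.068),("t3b","top",k((180,143),(50,185),125,100,(0,0)),.058),
 ("t3c","top",k((279,83),(50,185),125,100,(0,0)),.044),("t2a","top",k((149,466),(370,195),130,100,(0,290)),.064),("t2b","top",k((166,376),(370,195),130,100,(0,290)),.040),
 ("t3c","side",k((660,178),(190,80),105,85,(390,0)),.044),("t2a","side",k((533,455),(210,285),160,125,(390,290)),.064),("t2b","side",k((644,486),(210,285),160,125,(390,290)),.040)]:
    print(nm,cam,((onz(cam,px,z)[:2]-P[nm])*1000).round(1))
g=lambda i:cv2.cvtColor(cv2.imread(f"pics/side{i}.png"),cv2.COLOR_BGR2GRAY)
# bystanders: template shift, start vs a late unobstructed side view
a,b=g(0),g(5)
for n,(x,y) in dict(oil=(303,267),jar=(362,256),dish=(334,180)).items():
    r=cv2.matchTemplate(b[y-30:y+30,x-30:x+30],a[y-18:y+18,x-16:x+16],cv2.TM_CCOEFF_NORMED); _,m,_,l=cv2.minMaxLoc(r); print(n,round(m,2),(l[0]-14,l[1]-12))
E
```

```text
t3a top [-0.1 -0.9]
t3b top [-0.7 -1.2]
t3c top [-2.7 -2.3]
t2a top [-1.6 -1.4]
t2b top [-6.5 -0.7]
t3c side [0.9 0.3]
t2a side [0.8 1.6]
t2b side [-1.3 -1.3]
oil 0.86 (0, 0)
jar 1.0 (0, 0)
dish 1.0 (0, 0)
```

```bash
python3 -c "
from plant import manip
print(manip.finish_job())"
```

```text
the job is handed in; nothing more can be done
None
```

All five parts are placed upright on their circles, released, and the job is handed in. The moves ended at 41.7 s of the 118 s allowed. No verdict was reported.

- **Three-place tray, from the tab:** slim eyepiece, long pointed objective, filter cube.
- **Two-place tray, from the tab:** flared eyepiece, squat objective.
- **Position check:** every part measured within about 3 mm of its circle's centre except one reading. The top view put the squat objective 6.5 mm off, while the side view put it about 2 mm off. I blame the pixel reading; both are inside the 14 mm limit.
- **Seen from one view at the end:** the arm blocked the side view of the slim eyepiece and long objective in the last picture. Their final offsets come from the top view only, though both looked upright from the side just before.
- **Bystanders:** the oil bottle, jar and dish showed no shift in the side view. The blue and purple look-alikes were left alone.

**Fingertips:** they are not where the description says. A touch on empty bench put them about 14 mm above the reported TCP rather than 22 mm below it, and the camera gave a similar height. That touch reached 53 N at the wrist, under its 120 N limit. I used this offset for every later grasp.

**Grips changed:** closing on the flared eyepiece stopped at about 43.5 mm, on the flare rather than the body. I therefore lifted it by the rim, and the slim eyepiece by its cap.

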